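# Drift the stuck hinge pin out of the pedal board rail

## Task

Take the blue-handled drift punch from its wooden block, find the bore in the top of the steel hinge lug on the pedal board rail and use the punch to drive the stuck brass pin down and right out, so that it drops into the black catch tray below. Press steadily and feel your way, never pushing on the rail or lug with more than about 30 N, then stand the punch back in its block, fully home, and let go. Leave the mug, pedals and other things where they are.

Things in the scene. Friction and masses are not known exactly. Their poses are not given: they have to be found in the camera images.
- rail: Fixed aluminium pedal board rail: base plate 90 x 240 x 8 mm and, on four legs, two parallel bars along its y axis (80 mm across both, 240 mm long, tops 92 mm above the table) with the steel hinge lug between them near the middle. Origin: centre of the underside, on the table; x across the rail, y along it, z up. Nothing on it is higher than the lug.
- rail_mark (a point): A point level with the lug's top face (106 mm above the table), on the rail's centre line between the thin red marks on the bars; axes as the rail. The lug was clamped by eye: the axis of its bore is on the centre line (x = 0 here) but anywhere from 4 to 40 mm from this point in the +y direction. Where is not measured: feel for it with the punch (the bore is at the lug's centre).
- lug_foot (a point): The middle of the rail at the height of the lug's underside, 70 mm above the table. The lug is 42 (x) x 84 (y) x 36 mm high, flat on top (14 mm above the bars), with a vertical round bore 10.5 mm in diameter right through its centre. It is backed by rubber: pressed down, it starts to give at 5 N and sinks 1 mm for each further 6 N, 4 mm at most, then is rigid.
- pin (a joint): How far the brass hinge pin is driven down, in m: starts at 0 to 0.004, ends at 0.053. 34 mm long, 9 mm shank, 15 mm head at its lower end below the lug, so it goes out downward only. At 0 its upper end is 7 mm below the lug's top, in the bore. It takes about 10 to 12 N to move, all the way, and stays where left; at about 0.028 it leaves the lug's grip and drops.
- tray_floor (a point): Centre of the floor of the black catch tray, 56 x 70 mm and 12 mm high, on the rail's base plate under the lug. The pin drops into it by itself and stands there on its head (pin value 0.053).
- punch_grip (a point): Loose drift punch, 125 mm long, 0.17 kg, upright in its block: round blue handle 18 mm in diameter, 75 mm long; below it a steel nose 8 mm in diameter, 50 mm long, that tapers over its last 2 mm to a flat tip 6 mm in diameter. This point is on its axis in the handle, 90 mm above the tip (40 mm above the handle's lower end); z is along the punch towards the handle.
- punch_tip (a point): The centre of the punch's flat lower tip, on its axis; z points along the punch towards its handle.
- stand: Fixed wooden block for the punch, 66 x 66 x 52 mm high, with a vertical hole 12 mm in diameter through its centre; origin at the centre of the underside on the table, z up. At home the punch's nose is in the hole and the handle's lower end rests on the block's top, tip 2 mm above the table.
- stand_hole (a point): Centre of the mouth of the block's hole, level with the block's top (52 mm above the table).
- mug_rim (a point): White ceramic mug, 80 mm in diameter, 95 mm high, with a handle; this point is the centre of its mouth. Leave alone.
- pedal_a: Orange fuzz pedal, 112 x 66 x 36 mm, with black knobs to 48 mm and a chrome footswitch; origin at the centre of its underside. Leave alone.
- pedal_b: The other orange fuzz pedal, the same size; origin at the centre of its underside. Leave alone.
- tuning_key: Chrome T-shaped tuning key lying flat, 56 mm wide, 57 mm long, 12 mm high; origin under its cross bar. Leave alone.
- screwdriver: Grey plastic-handled screwdriver lying flat along its x axis, about 200 mm long; origin on the table. Leave alone.
- pick_tin: Green tin of picks, 64 mm in diameter, 35 mm high; origin at the centre of its underside. Leave alone.
There are look-alikes about, which are no part of the job. Several things have the shape of the stand; the one meant has the colours described above.

How it is judged:
On the way, in this order (a step that is already met when the one before it is completed fails the run):
1. the punch is lifted clear of its block (height (world z) of punch_tip above 0.062 m), for 0.1 s.
2. the pin has been driven out of the lug and has dropped, with the punch in the bore behind it (value of joint pin above 0.048 m and z of punch_tip in the frame of rail_mark below -0.022 m and x of punch_tip in the frame of rail_mark between -0.007 and 0.007 m and y of punch_tip in the frame of rail_mark between 0 and 0.044 m), for 0.1 s.
At the end, for the whole second after the job is handed in: The pin is out of the lug and down in the catch tray (pin value above 0.048); the punch stands upright (within 0.12 rad) in its block, its tip within 6 mm of the hole's axis and less than 6 mm above the table, released (value of joint pin above 0.048 m and horizontal distance between punch_tip and stand_hole below 0.006 m and height (world z) of punch_tip below 0.006 m and angle between punch_grip's own z axis and vertical below 0.12 rad and contact force between punch and the fingers below 0.1 N); the robot touches nothing.
It fails at once if the punch or the robot pushes on the rail, lug or pin with more than 30 N (contact force between any of punch, the arm, the fingers and rail above 30 N).
It fails at once if a bystander is moved by more than 20 mm (distance of any of mug_rim, pedal_a, pedal_b, tuning_key, screwdriver, pick_tin from where it was at the start of the episode above 0.02 m).
It also fails if it takes over 72 s, if anything falls off the work surface, if the arm or the gripper's body presses on something with over 40 N, if the wrist force passes 120 N, or if a joint passes its speed limit or range.

## Robot

A 6-joint arm with a two-finger parallel gripper is mounted at the origin on the work surface. World frame = base frame: x ahead of the robot, y to its left, z up, the work surface at z = 0. Lengths are in m, angles in rad, forces in N, time in s.
With the tool pointing down it reaches from about 0.25 to 0.725 m from the base axis. Payload 4 kg.
Tool frame: the origin (TCP) lies midway between the tips of the shut fingers; the grasp point (between the pads) lies 19 mm behind it (bot.grip_point_offset is the distance from the TCP to the grasp point, in m); z points along the fingers, y is the line along which they close (so a half turn about z gives the same grasp; the last joint's range is limited). The gripper opens to 85 mm and grips with 20 to 120 N. Pads are 22 mm wide; open, the fingers measure 114 mm over their backs; the gripper's body (76 mm by 85 mm) begins 54 mm behind the grasp point. The pads swing forward as they close: fully open they stand 13 mm farther back than shut.
Start: joints at [1.157, 0.241, 0.005, 1.335, 0, 1.571], TCP at [0.201, 0.458, 0.231] pointing down, gripper open.
Joint ranges: [-2.72, 2.72], [-1.05, 1.87], [-1.09, 1.28], [-1.99, 2.15], [-1.42, 1.44], [-3.14, 3.14]. Speed limits (rad/s): [2.79, 2.79, 3.14, 3.14, 3.14, 3.14].

## Interface

Orientations are given as a unit quaternion [x, y, z, w].
In Python, from workcell import bot gives the robot as it stands.
- The arm moves only by the tool step_arm, never from a script. Its argument "targets" is text: rows parted by semicolons, each of 7 numbers parted by spaces: the opening, from -1 (shut) to 1 (fully open), so that 0 is half open, then the shift along the world's x, y, z normalised to -1 to 1, where 1 is 0.5 m, then the turn, a rotation vector about the world's x, y, z normalised to -1 to 1, where 1 is pi/4 rad. In form: gripper x y z wx wy wz; .... A call has 1 to 10 rows; each row is the pose to reach, as a shift and turn from the pose commanded when the call began; what a row does not reach only later rows make up. A row lasts 1/12 s, in which the tool goes at most 41.7 mm and 7.16 degrees, less where a joint would pass 70% of its speed; a pose out of reach is approached as far as the arm can. A call with a number of a shift or a turn outside -1 to 1 is refused whole. A call with a gripper value outside its range is refused whole. The fingers move at their own pace and stop on an object; the grip force is fixed at half the most. Time passes only in rows, so rows that repeat a pose let the fingers close. It gives the time, the measured TCP pose, the force, the opening and the grip force at its end, in the units of the state.
- bot.get_obs(): the state, without advancing time (a new reading comes with each control period).
- bot.camera(name): name is "side" or "top"; returns the picture (400x640x3 uint8, red, green, blue); there is no depth.
- bot.camera_info(name): a dict with "vertical_fov" (degrees; the focal length in pixels is half the picture's height over the tangent of half this angle, whatever the lens; pixels are square), "cx", "cy" (the principal point, pixels), "pose" (4x4, takes a point from camera to world coordinates). Camera axes: x right, y up, looking along -z (the intrinsics and any distortion apply to the point x, -y, -z); pixel columns grow to the right and rows downward; lengths in m; the calibration is good to about 2 mm. A picture is of the moment at which its call begins. camera_info takes no time and is no camera call.
- bot.job_done(): hands the job in; it is judged then, once.
The state is a dict: "clock": time; "joint_pos": joint angles; "joint_vel": joint speeds; "tau": joint torques, N m; "eef_pos": TCP position; "tool_rot": TCP orientation; "ft_force": force on the tool from outside, world axes, zero at the start; "ft_torque": the same for the moment, N m; "grip_width": finger opening in m; "grasp_force": force on a finger pad.
Only numpy, scipy, OpenCV 4.12 (cv2) and the standard library are available. Lean on these libraries where they do the work, as an engineer would, in place of code of your own. Each camera call takes 0.05 s, during which the arm holds its last target. There are 200 camera calls.

## Working session

There is one attempt and no reset: what is moved stays moved. The work goes in short steps, Python scripts to look and compute and a tool call to move; the robot and the scene stay as the last step left them, time stands still between calls to the robot, and variables do not carry over. Pictures are saved under pics/ and viewed, at most 10 in all, crops included, and the job is handed in when it is done.

Besides the shell and the picture viewer there is one more tool, called after "Request:" in YAML: its name, and indented under it one key for each argument. step_arm: Moves the arm, as the interface text tells. Scaled input: -1 to 1 covers 0.5 m each way for a shift and pi/4 rad each way for a turn. Its arguments: {"type":"object","properties":{"targets":{"type":"string"}},"required":["targets"]}

```bash
mkdir -p pics; ls; python3 - <<'E'
from workcell import bot
import cv2
for n in("top","side"):
    i=bot.camera_info(n); print(n,i)
    cv2.imwrite(f"pics/{n}0.png",bot.camera(n)[:,:,::-1])
o=bot.get_obs(); print({k:o[k] for k in("clock","eef_pos","tool_rot","ft_force","grip_width")}, bot.grip_point_offset)
E
```

```text
pics
top {'vertical_fov': 42.47049243910431, 'cx': 324.5647406464073, 'cy': 195.96677280477698, 'pose': array([[ 1.54473108e-02,  9.90166479e-01, -1.39038570e-01,
         3.06394487e-01],
       [-9.99879697e-01,  1.51019258e-02, -3.53881531e-03,
         3.09130607e-02],
       [-1.40426614e-03,  1.39076508e-01,  9.90280643e-01,
         1.77554142e+00],
       [ 0.00000000e+00,  0.00000000e+00,  0.00000000e+00,
         1.00000000e+00]])}
side {'vertical_fov': 55.44554703281798, 'cx': 323.4224581408009, 'cy': 201.75638677985947, 'pose': array([[-0.99476678,  0.05286935, -0.08742935,  0.4609187 ],
       [-0.10214441, -0.49482841,  0.8629666 ,  0.94667635],
       [ 0.00236196,  0.86738093,  0.49763917,  0.61090817],
       [ 0.        ,  0.        ,  0.        ,  1.        ]])}
{'clock': 0.1, 'eef_pos': array([0.20082441, 0.45729225, 0.23050611]), 'tool_rot': array([ 2.05415827e-01,  9.78674337e-01, -9.17372040e-04, -1.94873144e-04]), 'ft_force': array([ 0.52521445,  0.45053596, -0.02308704]), 'grip_width': 0.08531914663622772} 0.0187
```

View pics/top0.png

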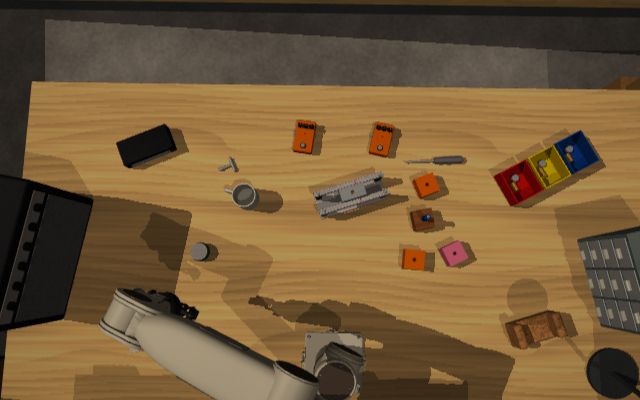

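View pics/side0.png

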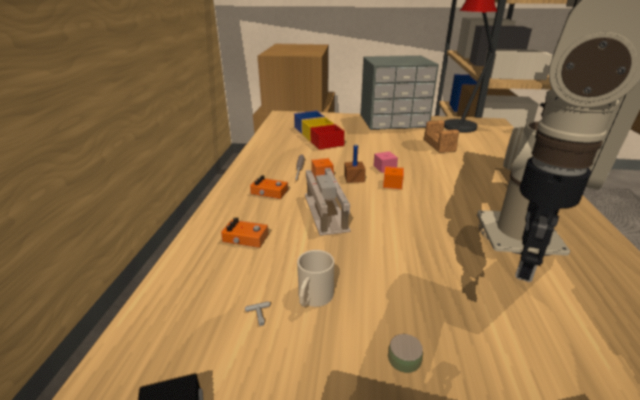

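Top view: the candidates for the stand are the brown block with the blue punch (425,219), orange blocks at (427,185) and (414,259), and a pink block at (455,253). I choose the brown one at (425,219), the only wooden block and the only one holding a blue handle. The rail is around (352,193). The side view shows the same punch at (355,160) and the rail at (328,200). Next is a close crop of both.

```bash
python3 - <<'E'
import cv2,numpy as np
t=cv2.imread("pics/top0.png"); s=cv2.imread("pics/side0.png")
a=cv2.resize(t[160:240,300:460],(800,400),interpolation=cv2.INTER_CUBIC)
b=cv2.resize(s[140:240,290:410],(240*1,200),interpolation=cv2.INTER_CUBIC)
c=np.zeros((600,800,3),np.uint8); c[:400]=a; c[400:,:240]=b
c[400:,260:]=cv2.resize(t[205:235,405:486],(540,200),interpolation=cv2.INTER_CUBIC)
cv2.imwrite("pics/crop1.png",c)
E
```

```text
(no output)
```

View pics/crop1.png

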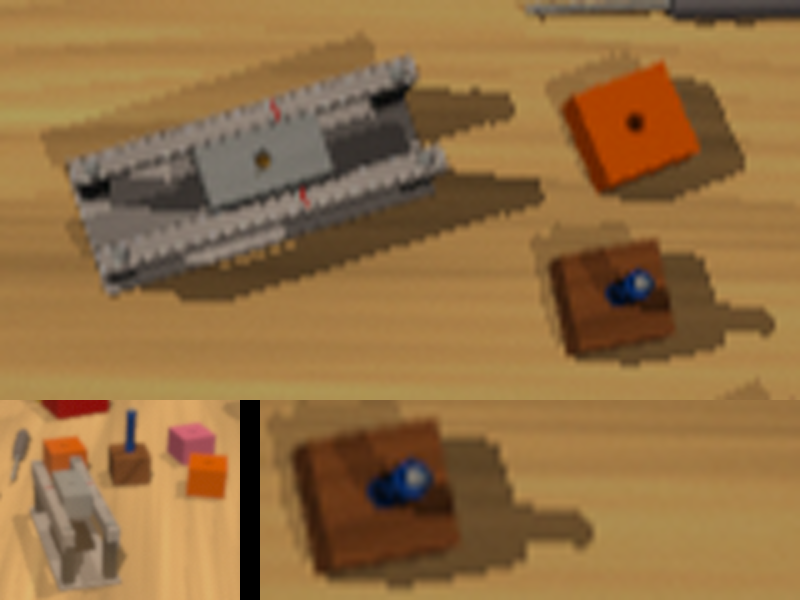

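The crop confirms the wooden block with the blue punch, its handle top at about (427.6,216.3). It also shows the bore as a dark spot near (352,191.5) and red marks near (354.8,181.6) and (360.6,199.0). Now I measure these with masks.

```bash
cat >h.py <<'E'
import numpy as np,cv2
from workcell import bot
def ray(n,u,v):
    i=bot.camera_info(n);f=200/np.tan(np.radians(i["vertical_fov"]/2));P=i["pose"]
    d=P[:3,:3]@np.array([(u-i["cx"])/f,-(v-i["cy"])/f,-1]);return P[:3,3],d
def plane(n,u,v,z):
    o,d=ray(n,u,v);return o+d*(z-o[2])/d[2]
def proj(n,p):
    i=bot.camera_info(n);f=200/np.tan(np.radians(i["vertical_fov"]/2));P=i["pose"]
    q=P[:3,:3].T@(np.array(p)-P[:3,3]);return np.array([i["cx"]+f*q[0]/-q[2],i["cy"]+f*q[1]/q[2]])
def blobs(img,roi,lo,hi,amin=3):
    x0,y0,x1,y1=roi;h=cv2.cvtColor(img[y0:y1,x0:x1],cv2.COLOR_BGR2HSV)
    m=cv2.inRange(h,np.array(lo),np.array(hi));n,l,s,c=cv2.connectedComponentsWithStats(m)
    r=[(int(s[k,4]),c[k]+[x0,y0],[int(v) for v in s[k,:4]+np.array([x0,y0,0,0])]) for k in range(1,n) if s[k,4]>=amin]
    return sorted(r,key=lambda r:-r[0]),m
E
python3 - <<'E'
from h import *
np.set_printoptions(precision=4,suppress=True)
t=cv2.imread("pics/top0.png"); s=cv2.imread("pics/side0.png")
print("red",blobs(t,(310,165,400,220),(0,100,80),(8,255,255),1)[0],blobs(t,(310,165,400,220),(172,80,80),(180,255,255),1)[0])
print("blue top",blobs(t,(405,200,450,235),(95,80,30),(130,255,255))[0][:2])
print("blue side",blobs(s,(340,140,372,175),(95,80,30),(130,255,255))[0][:2])
b,m=blobs(t,(405,200,450,235),(0,90,60),(12,255,140));print("brown",b[:2])
print("HSV around"); 
h=cv2.cvtColor(t,cv2.COLOR_BGR2HSV)
print("gray patch bore\n",cv2.cvtColor(t,cv2.COLOR_BGR2GRAY)[187:197,346:359])
print("HSV lug",h[188,350],"bar",h[182,350],"brown top",h[213,415],h[228,425],"side",h[222,411])
g=cv2.cvtColor(t,cv2.COLOR_BGR2GRAY)[188:196,348:357].astype(float);w=np.clip(140-g,0,None);
yy,xx=np.mgrid[188:196,348:357];print("dark",(w*xx).sum()/w.sum(),(w*yy).sum()/w.sum())
print("bore",plane("top",352,191.4,.106)," mark1",plane("top",354.8,181.6,.092),"mark2",plane("top",360.6,199,.092))
print("punch top", plane("top",427.7,216.2,.127))
E
```

```text
red [(5, array([354.6, 181.4]), [354, 180, 2, 4]), (4, array([360.25, 198.5 ]), [360, 197, 2, 4])] []
blue top [(26, array([424.9231, 217.5385]), [421, 214, 9, 7])]
blue side [(52, array([354.7308, 156.0962]), [353, 147, 4, 19])]
brown [(322, array([421.0901, 219.2453]), [410, 208, 25, 23])]
HSV around
gray patch bore
 [[116 102 117 116 117 116 116 116 117 116 117 117 117]
 [118 118 116 117 117 117 119 117 116 118 118 119 117]
 [118 118 116 118 119 118  98 115 119 119 120 118 118]
 [119 118 120 121 112  91  65  87 116 119 118 119 118]
 [120 120 119 119 105  60  55  64 104 117 118 116 114]
 [120 118 118 119 112  61  61  80 105 116 116 115 116]
 [119 119 117 118 119  90  71  97 114 117 115 116 115]
 [117 119 118 119 117 101 100 111 115 116 116 117 117]
 [117 117 118 117 117 108 117 117 117 118 117 116 115]
 [116 117 115 116 119 118 118 118 117 119 115  98  96]]
HSV lug [ 17  29 122] bar [ 12  43 131] brown top [ 12 198 103] [ 12 193  86] side [ 15 162 101]
dark 352.00970017636683 191.53395061728395
bore [ 0.5573 -0.0528  0.106 ]  mark1 [ 0.5924 -0.0626  0.092 ] mark2 [ 0.5345 -0.0821  0.092 ]
punch top [ 0.4772 -0.2958  0.127 ]
```

Request:
step_arm:
  targets: "1 .28 -.76 0 0 0 0;1 .28 -.76 0 0 0 0;1 .28 -.76 0 0 0 0;1 .28 -.76 0 0 0 0;1 .28 -.76 0 0 0 0;1 .28 -.76 0 0 0 0;1 .28 -.76 0 0 0 0;1 .28 -.76 0 0 0 0;1 .28 -.76 0 0 0 0;1 .28 -.76 0 0 0 0"

```text
clock: 0.93
eef_pos: [0.3411, 0.075, 0.2312]
tool_rot: [0.206, 0.978, -0.0, 0.0]
ft_force: [-0.2, 1.2, 0.1]
grip_width: 0.0855
grasp_force: 0.0
```

```bash
python3 - <<'E'
from h import *
np.set_printoptions(precision=4,suppress=True)
s=cv2.imread("pics/side0.png")
b,m=blobs(s,(340,140,372,175),(95,80,30),(130,255,255))
print(b[0]); r,c=np.nonzero(m)
for k in range(m.shape[0]):
    if m[k].any(): print(k+140,c[r==k]+340,end=" ")
def tri(uv1,uv2):
    o1,d1=ray("top",*uv1);o2,d2=ray("side",*uv2);d1/=np.linalg.norm(d1);d2/=np.linalg.norm(d2)
    A=np.stack([d1,-d2],1);x=np.linalg.lstsq(A,o2-o1,rcond=None)[0];p=o1+d1*x[0];q=o2+d2*x[1];return (p+q)/2,np.linalg.norm(p-q)
print(tri((427.7,216.2),(355.2,147)))
print("side pred of punch top/handle bottom",proj("side",(.4772,-.2958,.127)),proj("side",(.4772,-.2958,.052)))
o=bot.get_obs();print(o["clock"],o["eef_pos"],o["joint_pos"],o["ft_force"])
E
```

```text
(52, array([354.7308, 156.0962]), [353, 147, 4, 19])
147 [354 355 356] 148 [354 355 356] 149 [354 355 356] 150 [354 355 356] 151 [354 355 356] 152 [354 355 356] 153 [354 355 356] 154 [354 355] 155 [354 355] 156 [354 355] 157 [354 355] 158 [354 355] 159 [354 355] 160 [354 355] 161 [354 355 356] 162 [353 354 355 356] 163 [353 354 355 356] 164 [353 354 355 356] 165 [354 355] (array([ 0.4774, -0.2973,  0.1192]), np.float64(0.0013029712149910404))
side pred of punch top/handle bottom [355.1474 145.0252] [354.2216 164.9066]
0.9333 [0.3411 0.075  0.2312] [ 0.2171 -0.061  -0.3316  1.3    -0.0007  0.6327] [-0.2387  1.1684  0.0613]
```

Request:
step_arm:
  targets: "1 .272 -.742 0 0 0 0;1 .272 -.742 0 0 0 0;1 .272 -.742 0 0 0 0;1 .272 -.742 0 0 0 0;1 .272 -.742 0 0 0 0;1 .272 -.742 0 0 0 0;1 .272 -.742 -.08 0 0 0;1 .272 -.742 -.08 0 0 0;1 .272 -.742 -.08 0 0 0;1 .272 -.742 -.08 0 0 0"

```text
clock: 1.77
eef_pos: [0.4771, -0.2966, 0.1892]
tool_rot: [0.207, 0.978, -0.0, -0.001]
ft_force: [0.0, 0.7, 1.2]
grip_width: 0.0851
grasp_force: 0.0
```

```bash
python3 - <<'E'
from h import *
np.set_printoptions(precision=4,suppress=True)
o=bot.get_obs();print(o["clock"],o["eef_pos"],o["joint_pos"],o["ft_force"])
s=bot.camera("side")[:,:,::-1];t=bot.camera("top")[:,:,::-1]
c=np.zeros((500,800,3),np.uint8)
c[:,:400]=cv2.resize(s[90:190,315:395],(400,500),interpolation=cv2.INTER_CUBIC)
c[:,400:]=cv2.resize(t[170:270,385:465],(400,500),interpolation=cv2.INTER_CUBIC)
cv2.imwrite("pics/c2.png",c)
print("TCP proj",proj("side",o["eef_pos"]),proj("top",o["eef_pos"]))
E
```

```text
1.7667 [ 0.4771 -0.2966  0.1892] [-0.5558  0.3841  0.0948  1.2827 -0.0007 -0.1395] [0.024  0.7288 1.1825]
TCP proj [355.9913 127.5944] [431.9114 214.2304]
```

View pics/c2.png

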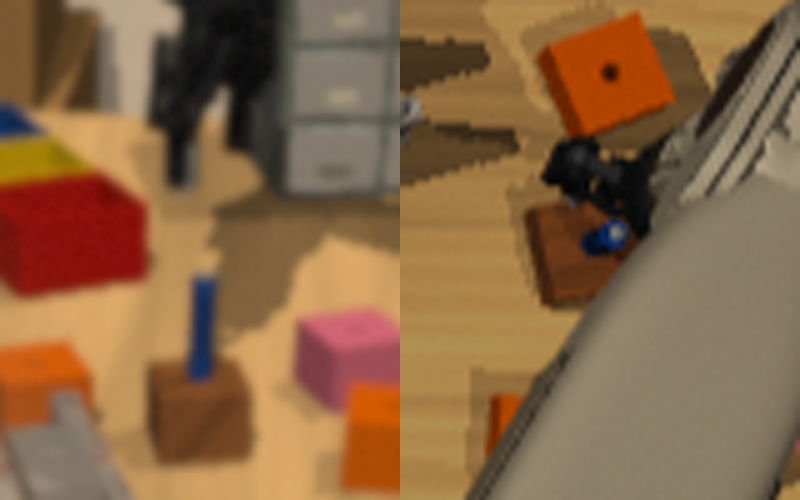

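Side crop: the fingers stand above and to either side of the punch (handle top at (203,275) in the crop), and the TCP projects to crop column 205, so they are aligned. I descend and close.

Request:
step_arm:
  targets: "1 0 .001 -.06 0 0 0;1 0 .001 -.12 0 0 0;1 0 .001 -.18 0 0 0;1 0 .001 -.232 0 0 0;1 0 .001 -.232 0 0 0;0 0 .001 -.232 0 0 0;-.5 0 .001 -.232 0 0 0;-1 0 .001 -.232 0 0 0;-1 0 .001 -.232 0 0 0;-1 0 .001 -.232 0 0 0"

```text
clock: 2.7
eef_pos: [0.4781, -0.2932, 0.0771]
tool_rot: [0.205, 0.979, -0.001, 0.002]
ft_force: [0.1, 0.9, -0.2]
grip_width: 0.0255
grasp_force: 0.0
```

Request:
step_arm:
  targets: "-1 0 0 0 0 0 0;-1 0 0 0 0 0 0;-1 0 0 0 0 0 0;-1 0 0 0 0 0 0"

```text
clock: 3.03
eef_pos: [0.4778, -0.2933, 0.0768]
tool_rot: [0.205, 0.979, -0.0, 0.001]
ft_force: [-0.7, -1.2, 6.9]
grip_width: 0.0155
grasp_force: 58.3
```

Request:
step_arm:
  targets: "-1 0 0 .04 0 0 0;-1 0 0 .1 0 0 0;-1 0 0 .16 0 0 0;-1 0 0 .22 0 0 0;-1 0 0 .28 0 0 0;-1 0 0 .32 0 0 0;-1 0 0 .32 0 0 0;-1 0 0 .32 0 0 0;-1 0 0 .32 0 0 0"

```text
clock: 3.78
eef_pos: [0.4763, -0.2922, 0.2336]
tool_rot: [0.205, 0.979, 0.001, -0.001]
ft_force: [-0.2, 0.1, -2.4]
grip_width: 0.0156
grasp_force: 59.2
```

```bash
python3 - <<'E'
from h import *
np.set_printoptions(precision=4,suppress=True)
for k in range(4):
    o=bot.get_obs();print(o["clock"],o["eef_pos"],o["tool_rot"],o["ft_force"],o["grip_width"],o["grasp_force"])
    s=bot.camera("side")[:,:,::-1]
t=bot.camera("top")[:,:,::-1]
cv2.imwrite("pics/s3.png",s);cv2.imwrite("pics/t3.png",t)
c=np.zeros((500,800,3),np.uint8)
c[:,:400]=cv2.resize(s[80:180,315:395],(400,500),interpolation=cv2.INTER_CUBIC)
c[:,400:]=cv2.resize(t[170:270,385:465],(400,500),interpolation=cv2.INTER_CUBIC)
cv2.imwrite("pics/c3.png",c)
p=o["eef_pos"]; print("pred tip",proj("side",p-[0,0,.0745]),"handle bottom",proj("side",p-[0,0,.0245]))
E
```

```text
3.7833 [ 0.4763 -0.2922  0.2336] [ 0.2054  0.9787  0.0005 -0.0014] [-0.1885  0.0746 -2.4426] 0.015555122208156101 59.209524393081665
3.8333 [ 0.476 -0.292  0.233] [ 0.2054  0.9787  0.0007 -0.002 ] [-0.1079 -0.6737 -1.7657] 0.015273741054851003 59.20823514461517
3.8833 [ 0.4759 -0.292   0.2329] [ 0.2054  0.9787  0.0008 -0.0021] [-0.4293  0.0603 -1.621 ] 0.0155466995212748 59.2085999250412
3.9333 [ 0.476  -0.2921  0.2331] [ 0.2054  0.9787  0.0007 -0.002 ] [ 0.0425 -0.0974 -1.5304] 0.016095158021962905 59.20875549316406
pred tip [355.8687 136.7084] handle bottom [356.5395 122.4439]
```

View pics/c3.png

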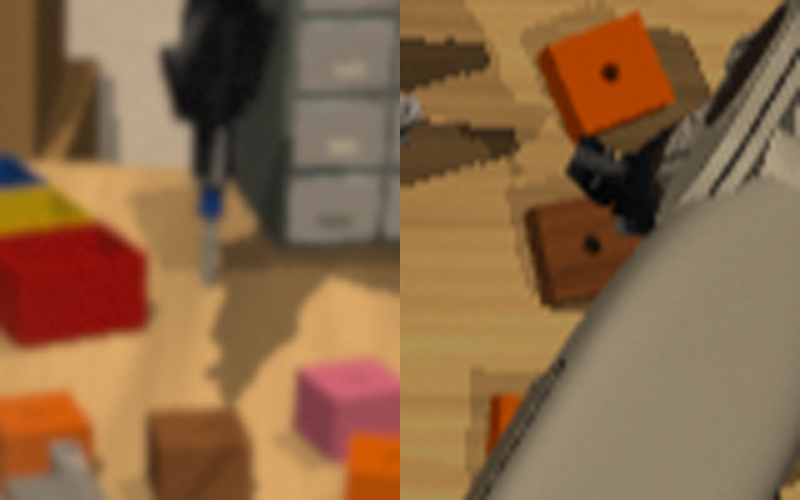

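The punch is held upright, with its tip at about (356.9,135.9) in the side view against a prediction of (355.9,136.7). The empty hole is seen at about (423,218) in the top view. The bore offset is taken relative to this hole, so camera bias cancels.

```bash
python3 - <<'E'
from h import *
np.set_printoptions(precision=4,suppress=True)
t=cv2.imread("pics/t3.png");t0=cv2.imread("pics/top0.png")
def dark(im,x0,y0,x1,y1):
    g=cv2.cvtColor(im,cv2.COLOR_BGR2GRAY)[y0:y1,x0:x1].astype(float);w=np.clip(np.median(g)-12-g,0,None)
    yy,xx=np.mgrid[y0:y1,x0:x1];return (w*xx).sum()/w.sum(),(w*yy).sum()/w.sum()
h=dark(t,419,214,428,223);b=dark(t0,347,187,357,197);print(h,b)
print(cv2.cvtColor(t,cv2.COLOR_BGR2GRAY)[213:224,418:430])
H=plane("top",*h,.052);B=plane("top",*b,.106);print(H,B,B-H)
s=cv2.imread("pics/s3.png");print(blobs(s,(345,110,372,130),(95,80,30),(130,255,255))[0][:2])
# rail axis from bar edges: lug edges fit
print("mid mark",(plane("top",354.6,181.4,.092)+plane("top",360.25,198.5,.092))/2)
E
```

```text
(np.float64(423.0171673819743), np.float64(218.57081545064378)) (np.float64(351.89195979899495), np.float64(191.39195979899498))
[[68 69 68 68 67 67 65 66 66 53 47 33]
 [67 66 66 65 66 63 64 64 63 61 64 49]
 [64 62 63 62 63 63 62 64 64 65 65 56]
 [62 63 64 63 58 54 63 67 66 68 63 58]
 [66 66 66 64 40 35 51 67 68 66 64 63]
 [67 67 69 54 24 18 30 61 66 68 67 68]
 [68 67 67 51 28 19 16 56 65 67 66 68]
 [67 67 66 60 48 31 39 59 66 62 63 64]
 [64 66 66 66 60 54 58 61 60 60 58 59]
 [65 65 61 60 59 59 58 56 58 57 56 62]
 [59 58 58 56 54 57 58 57 56 56 61 75]]
[ 0.4767 -0.2949  0.052 ] [ 0.5573 -0.0525  0.106 ] [0.0806 0.2424 0.054 ]
[(13, array([356.8462, 120.    ]), [356, 118, 3, 5])]
mid mark [ 0.5646 -0.0714  0.092 ]
```

Request:
step_arm:
  targets: "-1 .05 .15 0 0 0 0;-1 .1 .3 0 0 0 0;-1 .15 .45 0 0 0 0;-1 .161 .485 0 0 0 0;-1 .161 .485 0 0 0 0;-1 .161 .485 0 0 0 0;-1 .161 .485 -.04 0 0 0;-1 .161 .485 -.08 0 0 0;-1 .161 .485 -.08 0 0 0;-1 .161 .485 -.08 0 0 0"

```text
clock: 4.87
eef_pos: [0.5562, -0.0499, 0.1938]
tool_rot: [0.205, 0.979, -0.0, -0.002]
ft_force: [0.0, 0.4, -1.2]
grip_width: 0.0157
grasp_force: 59.4
```

```bash
python3 - <<'E'
from h import *
np.set_printoptions(precision=4,suppress=True)
s=bot.camera("side")[:,:,::-1];t=bot.camera("top")[:,:,::-1]
o=bot.get_obs();print(o["clock"],o["eef_pos"],o["tool_rot"],o["ft_force"],o["ft_torque"],o["joint_pos"])
c=np.zeros((500,800,3),np.uint8)
c[:,:400]=cv2.resize(s[130:230,295:375],(400,500),interpolation=cv2.INTER_CUBIC)
c[:,400:]=cv2.resize(t[150:250,315:395],(400,500),interpolation=cv2.INTER_CUBIC)
cv2.imwrite("pics/c4.png",c)
p=o["eef_pos"];print("tip",proj("side",p-[0,0,.0745])-[295,130],"bore",proj("side",[.5573,-.0525,.106])-[295,130])
E
```

```text
4.9667 [ 0.5578 -0.0508  0.1961] [0.2059 0.9786 0.     0.0004] [ 0.3842  0.2797 -2.4984] [-0.037  -0.0322 -0.01  ] [-0.0907  0.3757  0.1005  1.2949 -0.0001  0.324 ]
tip [29.8989 46.3677] bore [30.1154 50.8716]
```

View pics/c4.png

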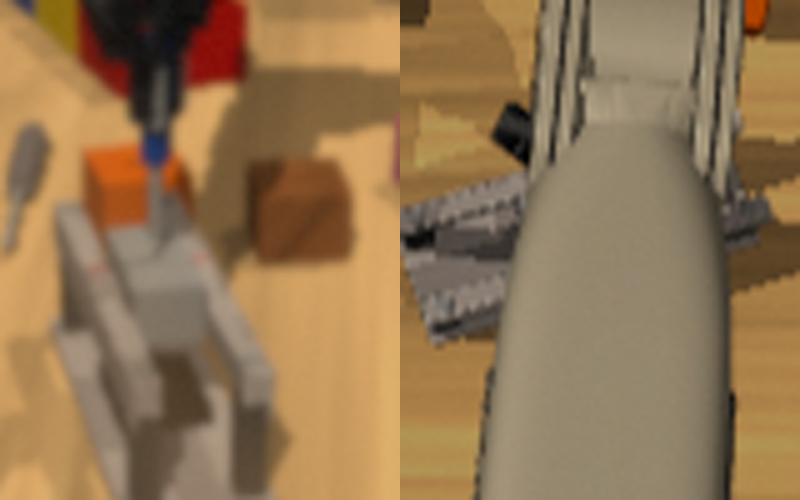

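Side crop: the tip stands just above the lug's top near its middle, at (160,235). Descending carefully until contact.

Request:
step_arm:
  targets: "-1 0 0 -.01 0 0 0;-1 0 0 -.02 0 0 0;-1 0 0 -.024 0 0 0;-1 0 0 -.026 0 0 0;-1 0 0 -.028 0 0 0;-1 0 0 -.03 0 0 0;-1 0 0 -.03 0 0 0;-1 0 0 -.03 0 0 0"

```text
clock: 5.63
eef_pos: [0.5576, -0.0503, 0.1805]
tool_rot: [0.205, 0.979, -0.0, 0.0]
ft_force: [-0.6, -0.7, -1.5]
grip_width: 0.0154
grasp_force: 59.4
```

Request:
step_arm:
  targets: "-1 0 0 -.001 0 0 0;-1 0 0 -.002 0 0 0;-1 0 0 -.002 0 0 0"

```text
clock: 5.88
eef_pos: [0.5578, -0.0503, 0.1798]
tool_rot: [0.205, 0.979, -0.0, 0.0]
ft_force: [-2.1, -0.2, 2.4]
grip_width: 0.0155
grasp_force: 59.4
```

Request:
step_arm:
  targets: "-1 0 0 -.001 0 0 0;-1 0 0 -.002 0 0 0;-1 0 0 -.002 0 0 0"

```text
clock: 6.13
eef_pos: [0.5579, -0.0503, 0.179]
tool_rot: [0.205, 0.979, -0.0, 0.001]
ft_force: [-1.1, -0.7, 4.8]
grip_width: 0.0159
grasp_force: 59.7
```

Request:
step_arm:
  targets: "-1 0 -.002 0 0 0 0;-1 0 -.004 0 0 0 0;-1 0 -.005 0 0 0 0;-1 0 -.005 0 0 0 0"

```text
clock: 6.47
eef_pos: [0.5579, -0.0514, 0.1789]
tool_rot: [0.205, 0.979, 0.002, 0.0]
ft_force: [-0.9, 3.1, 5.1]
grip_width: 0.0156
grasp_force: 60.0
```

```bash
python3 - <<'E'
from h import *
np.set_printoptions(precision=4,suppress=True)
s=bot.camera("side")[:,:,::-1];cv2.imwrite("pics/s5.png",s)
o=bot.get_obs();print(o["clock"],o["eef_pos"],o["tool_rot"],o["ft_force"],o["ft_torque"])
s0=cv2.imread("pics/side0.png")
print("side0\n",cv2.cvtColor(s0,cv2.COLOR_BGR2GRAY)[174:188,316:336])
print("now\n",cv2.cvtColor(s,cv2.COLOR_BGR2GRAY)[160:186,316:336])
print(proj("side",[.5573,-.0525,.106]),proj("side",[.5673,-.0525,.106]),proj("side",[.5573,-.0425,.106]))
E
```

```text
6.5167 [ 0.558  -0.0514  0.1789] [0.205  0.9788 0.0015 0.0004] [-1.8727  3.0924  4.8485] [ 1.0032  0.2719 -0.0012]
side0
 [[102 107 108 109 111 112 113 111 110 109 116 130 142 149 152 152 143 126
  121 139]
 [110 119 121 124 126 128 130 128 126 127 129 135 141 145 149 151 146 136
  135 148]
 [115 128 133 135 137 139 139 138 137 137 137 139 141 143 147 150 148 143
  144 151]
 [113 129 138 140 141 142 143 143 142 141 140 141 140 143 146 149 151 147
  145 153]
 [107 124 136 142 142 142 143 144 144 142 140 141 140 141 143 146 151 149
  144 150]
 [105 115 131 140 141 142 142 143 143 142 142 142 141 142 142 145 150 150
  148 150]
 [109 110 124 137 141 141 143 142 141 140 140 140 141 142 141 144 146 149
  148 150]
 [111 105 116 133 140 141 143 141 137 135 134 139 139 142 142 142 141 144
  144 147]
 [112 103 109 126 139 142 142 141 138 137 138 139 141 141 142 142 141 142
  146 150]
 [117 105 105 119 133 140 143 142 142 142 142 142 142 143 142 142 142 144
  150 154]
 [132 116 105 112 126 139 142 142 143 143 144 143 143 142 143 142 142 145
  147 153]
 [145 129 110 107 120 136 142 142 144 143 1
[... 1788 characters left out ...]
1 105 100 112 128 132 134 142 144
  138 127]
 [106 113 126 136 139 140 141 134 122 112 103 108 123 135 138 140 146 150
  144 137]
 [108 107 116 128 136 140 139 133 121 113 108 115 129 137 141 143 146 149
  147 143]
 [113 103 109 121 129 135 136 129 119 116 111 121 132 139 141 142 142 142
  142 143]
 [111 101 105 117 125 130 132 128 124 121 123 130 137 139 140 141 140 138
  142 149]
 [112 101 102 110 121 130 134 134 134 135 134 137 141 141 141 141 141 141
  147 154]
 [120 110 103 106 120 132 138 140 141 141 140 141 142 141 141 140 142 143
  147 153]
 [129 121 106 104 119 134 141 142 142 143 143 142 142 140 141 140 142 142
  145 149]]
[325.1154 180.8716] [321.7423 180.7086] [324.7793 182.4012]
```

Request:
step_arm:
  targets: "-1 0 0 .006 0 0 0;-1 0 0 .006 0 0 0;-1 0 0 .002 0 0 0;-1 0 0 0 0 0 0;-1 0 0 -.002 0 0 0;-1 0 0 -.002 0 0 0;-1 0 0 -.002 0 0 0"

```text
clock: 7.1
eef_pos: [0.5573, -0.0528, 0.1768]
tool_rot: [0.205, 0.979, -0.0, -0.0]
ft_force: [0.3, -0.1, -2.6]
grip_width: 0.0153
grasp_force: 59.3
```

No contact force 2.7 mm below the lug's top, so the tip is in the bore. Continuing down to the pin.

Request:
step_arm:
  targets: "-1 0 0 -.002 0 0 0;-1 0 0 -.004 0 0 0;-1 0 0 -.006 0 0 0;-1 0 0 -.008 0 0 0;-1 0 0 -.008 0 0 0"

```text
clock: 7.52
eef_pos: [0.5574, -0.0527, 0.173]
tool_rot: [0.205, 0.979, -0.0, -0.0]
ft_force: [-0.3, 0.3, -1.4]
grip_width: 0.0157
grasp_force: 59.3
```

Request:
step_arm:
  targets: "-1 0 0 -.002 0 0 0;-1 0 0 -.004 0 0 0;-1 0 0 -.006 0 0 0;-1 0 0 -.006 0 0 0"

```text
clock: 7.85
eef_pos: [0.5577, -0.0527, 0.1707]
tool_rot: [0.205, 0.979, 0.0, 0.0]
ft_force: [-0.3, -0.1, 1.6]
grip_width: 0.0156
grasp_force: 59.6
```

Request:
step_arm:
  targets: "-1 0 0 -.002 0 0 0;-1 0 0 -.004 0 0 0;-1 0 0 -.006 0 0 0;-1 0 0 -.008 0 0 0;-1 0 0 -.01 0 0 0;-1 0 0 -.01 0 0 0"

```text
clock: 8.35
eef_pos: [0.5581, -0.0528, 0.1671]
tool_rot: [0.205, 0.979, 0.0, 0.001]
ft_force: [-2.0, 0.4, 7.8]
grip_width: 0.0151
grasp_force: 60.3
```

Request:
step_arm:
  targets: "-1 0 0 -.002 0 0 0;-1 0 0 -.004 0 0 0;-1 0 0 -.006 0 0 0;-1 0 0 -.008 0 0 0;-1 0 0 -.01 0 0 0;-1 0 0 -.01 0 0 0"

```text
clock: 8.85
eef_pos: [0.5582, -0.0528, 0.1622]
tool_rot: [0.205, 0.979, 0.0, 0.001]
ft_force: [-2.2, 0.5, 8.4]
grip_width: 0.0152
grasp_force: 60.4
```

Request:
step_arm:
  targets: "-1 0 0 -.002 0 0 0;-1 0 0 -.004 0 0 0;-1 0 0 -.006 0 0 0;-1 0 0 -.008 0 0 0;-1 0 0 -.01 0 0 0;-1 0 0 -.012 0 0 0;-1 0 0 -.014 0 0 0;-1 0 0 -.016 0 0 0;-1 0 0 -.018 0 0 0;-1 0 0 -.02 0 0 0"

```text
clock: 9.68
eef_pos: [0.558, -0.0528, 0.1518]
tool_rot: [0.205, 0.979, 0.0, 0.001]
ft_force: [-2.5, -0.7, 7.2]
grip_width: 0.0154
grasp_force: 60.2
```

Request:
step_arm:
  targets: "-1 0 0 -.002 0 0 0;-1 0 0 -.004 0 0 0;-1 0 0 -.006 0 0 0;-1 0 0 -.008 0 0 0;-1 0 0 -.01 0 0 0;-1 0 0 -.012 0 0 0;-1 0 0 -.012 0 0 0"

```text
clock: 10.27
eef_pos: [0.557, -0.0526, 0.1432]
tool_rot: [0.205, 0.979, -0.0, -0.001]
ft_force: [0.4, 1.0, -1.1]
grip_width: 0.0157
grasp_force: 59.7
```

Request:
step_arm:
  targets: "-1 0 0 -.002 0 0 0;-1 0 0 -.004 0 0 0;-1 0 0 -.004 0 0 0"

```text
clock: 10.52
eef_pos: [0.5572, -0.0527, 0.1416]
tool_rot: [0.205, 0.979, -0.0, -0.001]
ft_force: [-0.6, 0.5, -1.9]
grip_width: 0.0155
grasp_force: 59.7
```

The force has vanished 38 mm deep, so the pin has dropped. Retracting and looking.

Request:
step_arm:
  targets: "-1 0 0 .02 0 0 0;-1 0 0 .04 0 0 0;-1 0 0 .07 0 0 0;-1 0 0 .11 0 0 0;-1 0 0 .15 0 0 0;-1 0 0 .186 0 0 0;-1 0 0 .186 0 0 0;-1 0 0 .186 0 0 0"

```text
clock: 11.18
eef_pos: [0.5586, -0.0528, 0.2373]
tool_rot: [0.205, 0.979, 0.0, 0.002]
ft_force: [0.4, -1.3, -2.0]
grip_width: 0.0154
grasp_force: 59.6
```

```bash
python3 - <<'E'
from h import *
np.set_printoptions(precision=4,suppress=True)
s=bot.camera("side")[:,:,::-1];o=bot.get_obs();print(o["clock"],o["eef_pos"],o["tool_rot"],o["ft_force"])
s0=cv2.imread("pics/side0.png")
f=lambda a:cv2.resize(a[110:235,285:385],(400,500),interpolation=cv2.INTER_CUBIC)
cv2.imwrite("pics/c6.png",np.hstack([f(s0),f(s)]))
E
```

```text
11.2333 [ 0.5577 -0.0527  0.2356] [0.2054 0.9787 0.0001 0.0006] [ 0.5038 -0.4747 -1.9736]
```

View pics/c6.png

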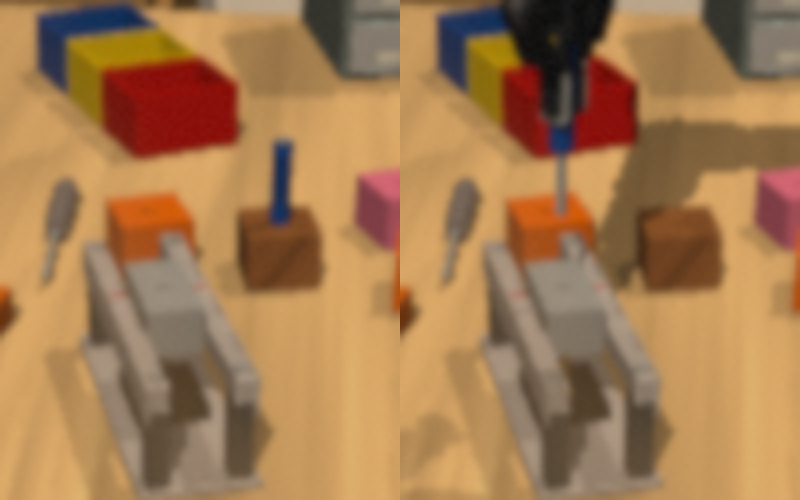

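The punch is free of the lug, which sits unchanged between the bars, and the wooden block stands empty at about (345,172). Returning above the hole.

Request:
step_arm:
  targets: "-1 -.05 -.15 0 0 0 0;-1 -.1 -.3 0 0 0 0;-1 -.15 -.45 0 0 0 0;-1 -.161 -.482 0 0 0 0;-1 -.161 -.482 0 0 0 0;-1 -.161 -.482 -.05 0 0 0;-1 -.161 -.482 -.1 0 0 0;-1 -.161 -.482 -.16 0 0 0;-1 -.161 -.482 -.19 0 0 0;-1 -.161 -.482 -.19 0 0 0"

```text
clock: 12.07
eef_pos: [0.4728, -0.2919, 0.1341]
tool_rot: [0.206, 0.979, 0.002, -0.006]
ft_force: [-0.9, 0.2, -2.0]
grip_width: 0.0158
grasp_force: 59.5
```

Request:
step_arm:
  targets: "-1 0 0 -.01 0 0 0;-1 0 0 -.02 0 0 0;-1 0 0 -.026 0 0 0;-1 0 0 -.03 0 0 0;-1 0 0 -.034 0 0 0;-1 0 0 -.034 0 0 0;-1 0 0 -.034 0 0 0"

```text
clock: 12.65
eef_pos: [0.4773, -0.2937, 0.1237]
tool_rot: [0.205, 0.979, -0.0, 0.0]
ft_force: [-0.8, 0.4, -2.4]
grip_width: 0.0153
grasp_force: 59.5
```

No contact force with the tip below the mouth, so it is in the hole. Lowering.

Request:
step_arm:
  targets: "-1 0 0 -.016 0 0 0;-1 0 0 -.032 0 0 0;-1 0 0 -.048 0 0 0;-1 0 0 -.064 0 0 0;-1 0 0 -.08 0 0 0;-1 0 0 -.08 0 0 0;-1 0 0 -.08 0 0 0"

```text
clock: 13.23
eef_pos: [0.4766, -0.2935, 0.0824]
tool_rot: [0.205, 0.979, 0.0, -0.001]
ft_force: [0.7, 0.5, -1.8]
grip_width: 0.0154
grasp_force: 59.5
```

Request:
step_arm:
  targets: "-1 0 0 -.004 0 0 0;-1 0 0 -.008 0 0 0;-1 0 0 -.01 0 0 0;-1 0 0 -.01 0 0 0;-1 0 0 -.01 0 0 0"

```text
clock: 13.65
eef_pos: [0.4771, -0.2937, 0.0784]
tool_rot: [0.205, 0.979, -0.0, 0.0]
ft_force: [0.4, 0.1, -1.0]
grip_width: 0.0154
grasp_force: 59.5
```

Request:
step_arm:
  targets: "-1 0 0 -.002 0 0 0;-1 0 0 -.003 0 0 0;-1 0 0 -.003 0 0 0;-1 0 0 -.003 0 0 0"

```text
clock: 13.98
eef_pos: [0.4771, -0.2937, 0.0768]
tool_rot: [0.205, 0.979, -0.0, 0.0]
ft_force: [-0.6, 0.1, -1.7]
grip_width: 0.0154
grasp_force: 59.5
```

Request:
step_arm:
  targets: "-1 0 0 -.002 0 0 0;-1 0 0 -.003 0 0 0;-1 0 0 -.003 0 0 0;-1 0 0 -.003 0 0 0"

```text
clock: 14.32
eef_pos: [0.4772, -0.2937, 0.0767]
tool_rot: [0.205, 0.979, -0.0, 0.0]
ft_force: [-2.4, 0.5, 6.1]
grip_width: 0.0153
grasp_force: 60.4
```

The handle is seated on the block. Opening gently, then rising.

Request:
step_arm:
  targets: "-.7 0 0 .002 0 0 0;-.5 0 0 .002 0 0 0;-.2 0 0 .002 0 0 0;.2 0 0 .002 0 0 0;.6 0 0 .002 0 0 0;1 0 0 .002 0 0 0;1 0 0 .002 0 0 0;1 0 0 .002 0 0 0;1 0 0 .002 0 0 0;1 0 0 .002 0 0 0"

```text
clock: 15.15
eef_pos: [0.477, -0.2937, 0.0763]
tool_rot: [0.205, 0.979, -0.0, -0.0]
ft_force: [0.2, 0.3, 0.1]
grip_width: 0.0851
grasp_force: 0.0
```

Request:
step_arm:
  targets: "1 0 0 .04 0 0 0;1 0 0 .1 0 0 0;1 0 0 .16 0 0 0;1 0 0 .24 0 0 0;1 0 0 .3 0 0 0;1 -.1 0 .3 0 0 0;1 -.18 0 .3 0 0 0;1 -.24 0 .3 0 0 0;1 -.24 0 .3 0 0 0;1 -.24 0 .3 0 0 0"

```text
clock: 15.98
eef_pos: [0.3555, -0.2936, 0.2268]
tool_rot: [0.207, 0.978, -0.0, 0.0]
ft_force: [0.2, -0.1, 1.0]
grip_width: 0.0854
grasp_force: 0.0
```

```bash
python3 - <<'E'
from h import *
np.set_printoptions(precision=4,suppress=True)
s=bot.camera("side")[:,:,::-1];t=bot.camera("top")[:,:,::-1];o=bot.get_obs();print(o["clock"],o["eef_pos"],o["grip_width"],o["grasp_force"],o["ft_force"])
c=np.hstack([cv2.resize(s[110:235,285:385],(400,500),interpolation=cv2.INTER_CUBIC),cv2.resize(t[160:260,340:420+0],(400,500),interpolation=cv2.INTER_CUBIC)])
cv2.imwrite("pics/c7.png",c)
b,m=blobs(s,(340,140,372,175),(95,80,30),(130,255,255));print("side blue",b[:1],"was 147..165 col 354.7")
print("top blue",blobs(t,(405,200,450,235),(95,80,30),(130,255,255))[0][:2])
print("bore now\n",t[189:195,349:356,:].tolist()[2:4]); print("before",cv2.imread("pics/top0.png")[189:195,349:356].tolist()[2:4])
E
```

```text
16.0833 [ 0.3578 -0.2942  0.2268] 0.08548409394285125 0.0 [0.1439 0.2975 0.6006]
side blue [(49, array([354.6531, 156.1429]), [353, 147, 4, 19])] was 147..165 col 354.7
top blue [(31, array([425.2581, 217.0323]), [421, 214, 9, 7])]
bore now
 [[[111, 118, 122], [98, 105, 109], [41, 43, 45], [30, 32, 32], [38, 41, 42], [97, 103, 107], [109, 118, 120]], [[111, 119, 123], [103, 111, 114], [33, 35, 36], [16, 16, 17], [30, 31, 33], [95, 103, 106], [107, 116, 120]]]
before [[[111, 119, 123], [98, 105, 108], [43, 58, 71], [22, 52, 74], [36, 62, 79], [96, 103, 108], [108, 117, 120]], [[111, 119, 121], [105, 112, 116], [36, 59, 76], [17, 58, 85], [34, 77, 104], [95, 105, 109], [108, 116, 120]]]
```

View pics/c7.png

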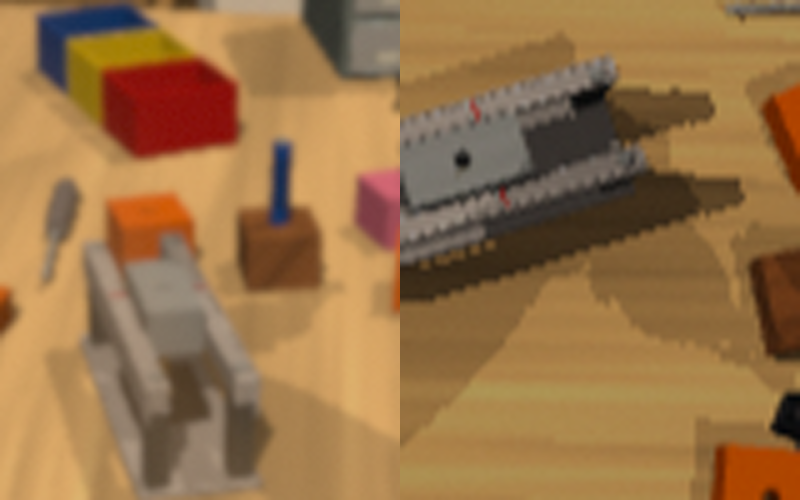

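The punch is home: its blue spans side rows 147–165 around column 354.7, as at the start. The bore at (352,191.5) has gone from brass-coloured to black, so the pin is out. The gripper is open and clear, so I hand in the job.

```bash
python3 -c "
from workcell import bot
print(bot.job_done())"
```

```text
the job is handed in; nothing more can be done
None
```

The brass pin is driven out of the lug, the punch is back fully home in its wooden block and released, and the job is handed in at about 16 s; I saw no pin in the tray itself, but the pressing force vanished 38 mm deep and the bore now shows black instead of brass.

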